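# Stand the masking tape on edge in the tape stand

## Robot

A 6-joint arm with a two-finger parallel gripper is mounted at the origin on a cart in front of the work surface, level with it; the furniture and walls round the work are solid. World frame = base frame: x ahead of the robot, y to its left, z up, the work surface at z = 0. Lengths are in m, angles in rad, forces in N, time in s.
With the tool pointing down it reaches from about 0.3 to 0.875 m from the base axis. Payload 6.4 kg.
Tool frame: the origin (TCP) lies midway between the tips of the shut fingers; the grasp point (between the pads) lies 19 mm behind it; z points along the fingers, y is the line along which they close (so a half turn about z gives the same grasp; the last joint's range is limited). The gripper opens to 85 mm and grips with 20 to 120 N. Pads are 22 mm wide; open, the fingers measure 114 mm over their backs; the gripper's body (76 mm by 85 mm) begins 54 mm behind the grasp point. The pads swing forward as they close: fully open they stand 13 mm farther back than shut.
Start: joints at [0.95, 0.181, 1.607, -0, 1.354, -0.206], TCP at [0.232, 0.526, 0.231] pointing down, gripper open.
Joint ranges: [-2.99, 2.99], [-0.89, 2.07], [0.3, 2.58], [-1.14, 4.28], [0, 2.63], [-3.12, 3.12]. Speed limits (rad/s): [2.57, 2.57, 3.01, 3.14, 3.14, 3.14].

## Interface

Orientations are given as a unit quaternion [w, x, y, z].
In Python, from bench import * gives the robot as it stands.
- The arm moves only by the tool play_rows, never from a script. Its argument "plan" is a list of rows, each a list of 3 entries, a list of its own where there are three numbers: the finger opening in mm, from 0 to 85.4, then the shift along the tool's x, y, z normalised to -1 to 1, where 1 is 40 cm, then the turn about the tool's z normalised to -1 to 1, where 1 is pi rad. A call has 1 to 10 rows; each row is the pose to reach, as a shift and turn from the pose commanded when the call began, along the tool's axes at that moment, turning the shorter way round; what a row does not reach only later rows make up. A row lasts 1/10 s, in which the tool goes at most 50 mm and 8.59 degrees, less where a joint would pass 70% of its speed; a pose out of reach is approached as far as the arm can. A call with a number of a shift or a turn outside -1 to 1 is refused whole. A call with a gripper value outside its range is refused whole. The fingers move at their own pace and stop on an object; the grip force is fixed at half the most. Time passes only in rows, so rows that repeat a pose let the fingers close. It gives the time, the measured TCP pose, the force, the opening and the grip force at its end, in the units of the state.
- get_obs(): the state, without advancing time (a new reading comes with each control period).
- camera(name): name is "scene" or "top" or "wrist"; returns a dict with "image" (384x512x3 uint8, red, green, blue), "range_z" (384x512 float32, m along the optical axis (not along the pixel's ray), 0 where there is no reading), "intrinsics" (3x3 intrinsics, pixels), "rvec" (rotation vector, rad) and "tvec" (3), from world to camera coordinates, as OpenCV has them; the wrist camera has in their place "T_tool_cam" (4x4, takes a point from camera to tool coordinates, whose origin is the TCP and whose axes are the flange's). Camera axes: x right, y down, z forward; pixel columns grow to the right and rows downward; lengths in m; the calibration is good to about 2 mm. A picture is of the moment at which its call begins: read the wrist's pose just before it.
- hand_in(): hands the job in; it is judged then, once.
Trained networks look in a picture, given as the dict that the camera call returned (one of the last four; its "shot" number tells which), for a name from the list of things; names that differ only in an ending like _2 or _b are one class to them, and where a whole thing is asked for, a point or a joint stands for the part that bears it (a point fixed in the world has none). Each returns a list of dicts, best first, with "conf" (0 to 1); they miss things now and then, are a little off and sometimes report something else, mostly with a low value. They report only what shows in the picture. A call takes as long as a camera call. They do not tell look-alikes from the thing itself.
- search_frame(picture, label): "rect" ([centre column, centre row, width, height] in pixels, round what is visible of it).
- masks_of(picture, label): "mask" (384x512 bool, what is visible of it) and "rect" ([centre column, centre row, width, height] in pixels, round what is visible of it).
The state is a dict: "time_s": time; "q": joint angles; "dq": joint speeds; "joint_efforts": joint torques, N m; "eef_pos": TCP position; "eef_rot": TCP orientation; "wrist_force": force on the tool from outside, world axes, zero at the start; "torque": the same for the moment, N m; "opening": opening from 0.0 (shut) to 1.0 (fully open); "grasp_force": force on a finger pad.
Only numpy, scipy, OpenCV 4.12 (cv2) and the standard library are available. Lean on these libraries where they do the work, as an engineer would, in place of code of your own. Each camera call takes 0.05 s, during which the arm holds its last target. There are 200 camera calls.

## Task

Put the roll of masking tape away: draw it out of the sloping holder along its slope, turn it upright, and stand it on edge in the empty narrow slot of the blue tape stand, lowering it in your grip all the way down before you let go. Leave the wide packing tape standing in its own stand and do not disturb the other things on the bench.

Things in the scene. Friction and masses are not known exactly. Their poses are not given: they have to be found in the camera images.
- masking_roll: Narrow roll of pale yellow masking tape, 99 mm across and 25 mm thick (its bore cannot be gripped: hold it across its two flat faces). Its z axis is the axis of the roll; origin in the middle of one flat face, the other face at z = +25 mm. It starts in the sloping holder, leaning 25 degrees from upright toward the robot side; the upper 54 mm stick out of the slot.
- masking_roll_middle (a point): Centre of the masking tape roll, half way through its thickness.
- sloping_holder: Fixed plywood holder, base 110 x 134 mm, its slot between two grey plates leaning 25 degrees from vertical toward its own -x (front, robot side). The slot runs along y, 31 mm wide, 44 mm deep along the slope, with a V floor that centres the roll. Origin: under the base, z up; plate rims end below 79 mm height, end cheeks at 53 mm.
- sloping_holder_seat (a point): Where the centre of the masking roll is when it sits in the sloping holder.
- narrow_stand: Fixed tape stand with a plywood base 75 x 132 mm and two upright BLUE plates; the empty slot between them is 31 mm wide (along the stand's x), 104 mm long (along its y), and its rims are 54 mm above the bench. Its V floor centres the roll along y. Origin: centre of the underside, z up.
- narrow_stand_seat (a point): Where the centre of the masking roll is when it stands fully down in the blue stand: 65 mm above the bench, in the middle of the slot.
- wide_stand: Fixed tape stand of the same make with GREY plates and a 54 mm wide slot, base 98 x 132 mm, holding the packing tape. Origin: centre of the underside, z up.
- packing_roll: Wide roll of tan packing tape, 92 mm across and 48 mm thick, standing on edge in the grey stand, its top 107 mm above the bench. z axis = axis of the roll, origin in the middle of one flat face. Leave it alone.
- oil_bottle: White bottle with a blue cone nozzle, 48 mm across, 165 mm tall, standing behind the stands. Origin under its foot. Leave it alone.
- carton: Small brown carton 66 x 88 x 49 mm on the bench toward the back. Origin under its centre. Leave it alone.
- beech_block: Beech block 45 x 90 x 35 mm lying on the bench nearer the robot. Origin under its centre. Leave it alone.
- pulley: White toothed pulley, 54 mm across, 29 mm high, on the bench at the right front. Origin under its centre. Leave it alone.
Not all that is in view belongs to the job. What is shaped like the masking_roll but purple is not meant.

How it is judged:
On the way, in this order (a step that is already met when the one before it is completed fails the run):
1. the masking roll has been drawn clear of the sloping holder and is held in the fingers (distance between masking_roll_middle and sloping_holder_seat above 0.06 m and contact force between the fingers and masking_roll above 1 N), for 0.1 s.
2. the roll, still held, has been lowered upright into the blue stand to within 15 mm of fully down (distance between masking_roll_middle and narrow_stand_seat below 0.015 m and angle between the z axis of masking_roll and the x axis of narrow_stand, either way round below 0.22 rad and contact force between the fingers and masking_roll above 1 N), for 0.1 s.
At the end, for the whole second after the job is handed in: The masking roll stands at rest on edge in the slot of the blue stand: its centre within 12 mm of the seat point and its axis within 0.2 rad of the stand's x axis. The packing roll still stands in the grey stand (distance between masking_roll_middle and narrow_stand_seat below 0.012 m and angle between the z axis of masking_roll and the x axis of narrow_stand, either way round below 0.2 rad and linear speed of masking_roll below 0.02 m/s and angular speed of masking_roll below 0.2 rad/s and distance between packing_roll and wide_stand below 0.075 m); the robot touches nothing.
It fails at once if the packing tape moved more than 25 mm (distance of packing_roll from where it was at the start of the episode above 0.025 m).
It fails at once if the oil bottle moved more than 25 mm (distance of oil_bottle from where it was at the start of the episode above 0.025 m).
It fails at once if the carton moved more than 25 mm (distance of carton from where it was at the start of the episode above 0.025 m).
It fails at once if the beech block moved more than 25 mm (distance of beech_block from where it was at the start of the episode above 0.025 m).
It fails at once if the pulley moved more than 25 mm (distance of pulley from where it was at the start of the episode above 0.025 m).
It also fails if it takes over 38 s, if anything falls off the work surface, if the arm or the gripper's body presses on something with over 40 N, if the wrist force passes 120 N, or if a joint passes its speed limit or range.

## Working session

There is one attempt and no reset: what is moved stays moved. The work goes in short steps, Python scripts to look and compute and a tool call to move; the robot and the scene stay as the last step left them, time stands still between calls to the robot, and variables do not carry over. Pictures are saved under pics/ and viewed, at most 10 in all, crops included, and the job is handed in when it is done.

Besides the shell and the picture viewer there is one more tool, called after "Emit:" in YAML: its name, and indented under it one key for each argument. play_rows: Moves the arm, as the interface text tells. Its arguments: {"type":"object","properties":{"plan":{"type":"array","items":{"type":"array"}}},"required":["plan"]}

```bash
ls; mkdir -p pics; cat > h.py <<'E'
from bench import *
import numpy as np, cv2
from scipy.spatial.transform import Rotation as R
def T_wc(p,o=None):
    T=np.eye(4)
    if 'rvec' in p:
        Rm=cv2.Rodrigues(np.array(p['rvec'],float))[0]; T[:3,:3]=Rm.T; T[:3,3]=-Rm.T@np.array(p['tvec'],float).ravel(); return T
    q=o['eef_rot']; T[:3,:3]=R.from_quat([q[1],q[2],q[3],q[0]]).as_matrix(); T[:3,3]=o['eef_pos']
    return T@np.array(p['T_tool_cam'])
def cloud(p,o=None):
    z=p['range_z']; K=np.array(p['intrinsics']); v,u=np.mgrid[:z.shape[0],:z.shape[1]]
    c=np.stack([(u-K[0,2])/K[0,0]*z,(v-K[1,2])/K[1,1]*z,z],-1); T=T_wc(p,o)
    w=c@T[:3,:3].T+T[:3,3]; w[z<=0]=np.nan; return w
def save(p,n): cv2.imwrite('pics/'+n,p['image'][...,::-1])
E
python3 - <<'E'
from h import *
o=get_obs(); print(o)
for n in ['top','scene']:
    p=camera(n); save(p,n+'.png'); w=cloud(p); np.savez(n+'.npz',w=w,im=p['image'])
    print(n,T_wc(p)[:3].round(3).tolist())
    for l in ['masking_roll','sloping_holder','narrow_stand','wide_stand','packing_roll','oil_bottle','carton','beech_block','pulley']:
        for d in masks_of(p,l)[:2]:
            q=w[d['mask']]; q=q[~np.isnan(q[:,0])]
            print(l,round(d['conf'],2),np.round(d['rect']),np.median(q,0).round(3),np.percentile(q,[2,98],axis=0).round(3).tolist())
a=np.hstack([cv2.imread('pics/top.png'),cv2.imread('pics/scene.png')]);cv2.imwrite('pics/both.png',cv2.resize(a,(800,300)))
E
```

```text
pics
{'time_s': 0.0, 'q': array([ 9.49709362e-01,  1.81570297e-01,  1.60803199e+00, -7.95526646e-06,
        1.35380393e+00, -2.06289432e-01]), 'dq': array([-0.00053294,  0.00096432, -0.00238846,  0.00056413, -0.00111494,
        0.00067103]), 'joint_efforts': array([ 5.23696835e-04, -4.44870758e+01, -3.51337409e+01, -1.99288561e-04,
        9.14837321e-03,  9.59395635e-06]), 'eef_pos': array([0.23137025, 0.52577472, 0.23035612]), 'eef_rot': array([-3.60960734e-04,  2.05914185e-01,  9.78569633e-01, -8.31851507e-04]), 'wrist_force': array([ 0.21873603,  0.34874241, -0.06944916]), 'torque': array([-0.05098781, -0.04523321, -0.02447774]), 'grasp_force': 0.0, 'opening': 0.9983611903935774}
top [[0.021, -0.995, 0.099, 0.472], [-1.0, -0.023, -0.01, 0.104], [0.012, -0.099, -0.995, 1.376]]
masking_roll 0.75 [167. 203.  34.  18.] [0.555 0.362 0.101] [[0.528, 0.315, 0.037], [0.587, 0.401, 0.125]]
masking_roll 0.61 [178. 154.  33.  34.] [0.719 0.359 0.023] [[0.673, 0.31, 0.002], [0.767, 0.402, 0.03]]
sloping_holder 0.64 [176. 203.  50.  46.] [0.576 0.339 0.011] [[0.504, 0.289, 0.002], [0.628, 0
[... 1656 characters left out ...]
.533 -0.085  0.021] [[0.511, -0.147, 0.006], [0.594, -0.019, 0.055]]
packing_roll 0.75 [241. 213.  58.  39.] [0.558 0.137 0.028] [[0.536, 0.08, 0.003], [0.606, 0.199, 0.055]]
oil_bottle 0.78 [335. 176.  22.  49.] [ 0.721 -0.052  0.082] [[0.713, -0.073, 0.008], [0.737, -0.032, 0.145]]
carton 0.78 [246. 154.  35.  26.] [0.748 0.211 0.046] [[0.721, 0.169, 0.009], [0.793, 0.256, 0.051]]
beech_block 0.93 [207. 255.  43.  35.] [0.422 0.162 0.035] [[0.382, 0.127, 0.0], [0.469, 0.201, 0.038]]
pulley 0.58 [357. 305.  29.  30.] [ 0.447 -0.186  0.019] [[0.427, -0.213, -0.001], [0.478, -0.16, 0.03]]
pulley 0.22 [336. 173.  22.  52.] [ 0.723 -0.051  0.084] [[0.713, -0.073, 0.009], [0.746, -0.027, 0.154]]
```

View pics/both.png

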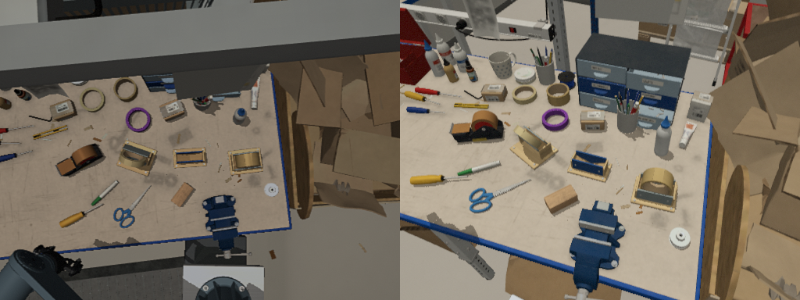

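```bash
python3 - <<'E'
from h import *
for n in ['top','scene']:
    d=np.load(n+'.npz'); w=d['w'].reshape(-1,3)
    for nm,c,zr in [('roll',(0.56,0.36),(0.09,0.14)),('nstand',(0.57,0.145),(0.045,0.065))]:
        m=(np.hypot(w[:,0]-c[0],w[:,1]-c[1])<0.09)&(w[:,2]>zr[0])&(w[:,2]<zr[1]); q=w[m]
        (cx,cy),(a,b),t=cv2.minAreaRect(q[:,:2].astype(np.float32)*1000)
        print(n,nm,len(q),q.mean(0).round(4),q[:,2].max().round(3),'rect',np.round([cx,cy,a,b,t],1))
p=camera('wrist');print(np.array(p['T_tool_cam']).round(3),p['intrinsics'])
E
```

```text
top roll 307 [0.545  0.3603 0.1122] 0.131 rect [547.2 363.6  95.1  37.5  72.9]
top nstand 160 [0.5724 0.1459 0.0522] 0.061 rect [572.4 145.2  40.9 113.7   5.3]
scene roll 309 [0.5407 0.346  0.1119] 0.126 rect [543.2 353.8  86.2  31.9  84. ]
scene nstand 357 [0.5736 0.1417 0.0508] 0.058 rect [574.5 142.1  44.6 114.8   5.8]
[[-0.    -0.959 -0.284  0.072]
 [ 1.     0.    -0.001 -0.001]
 [ 0.001 -0.284  0.959 -0.144]
 [ 0.     0.     0.     1.   ]] [[310.46585219   0.         256.07179509]
 [  0.         310.46585219 196.12546859]
 [  0.           0.           1.        ]]
```

Emit:
play_rows:
  plan:
    - [85,[-0.09,-0.006,-0.005],0.046]
    - [85,[-0.18,-0.012,-0.01],0.092]
    - [85,[-0.28,-0.018,-0.015],0.138]
    - [85,[-0.37,-0.024,-0.02],0.184]
    - [85,[-0.46,-0.03,-0.025],0.23]
    - [85,[-0.56,-0.036,-0.03],0.276]
    - [85,[-0.65,-0.042,-0.035],0.322]
    - [85,[-0.74,-0.048,-0.04],0.368]
    - [85,[-0.84,-0.054,-0.045],0.414]
    - [85,[-0.925,-0.06,-0.05],0.46]

```text
time_s: 2.05
eef_pos: [0.5624, 0.354, 0.2513]
eef_rot: [0.0, 0.804, 0.595, 0.0]
wrist_force: [0.5, -0.5, -0.1]
opening: 1.0
grasp_force: 0.0
```

```bash
cat > look.py <<'E'
from h import *
import sys
def look(n):
    o=get_obs(); p=camera('wrist'); w=cloud(p,o); save(p,n+'.png'); np.savez(n+'.npz',w=w,im=p['image'],pos=o['eef_pos'],rot=o['eef_rot'])
    q=o['eef_rot']; M=R.from_quat([q[1],q[2],q[3],q[0]]).as_matrix()
    print(o['time_s'],o['eef_pos'].round(4),'ytool',M[:,1].round(4),'z',M[:,2].round(3))
    return o,p,w
E
python3 - <<'E'
from look import *
o,p,w=look('w1')
for l in ['masking_roll','sloping_holder']:
    for d in masks_of(p,l)[:2]: print(l,round(d['conf'],2),np.round(d['rect']))
w=w.reshape(-1,3); w=w[~np.isnan(w[:,0])]
for z in np.arange(0.005,0.14,0.01):
    q=w[(abs(w[:,2]-z)<.005)&(np.hypot(w[:,0]-.56,w[:,1]-.35)<.1)]
    if len(q)>20:
        r=cv2.minAreaRect(q[:,:2].astype(np.float32)*1000); print(z.round(3),len(q),np.round(r[0]+r[1]+(r[2],),1))
E
```

```text
2.05 [0.5624 0.354  0.2513] ytool [ 9.566e-01 -2.914e-01  3.000e-04] z [ 0. -0. -1.]
masking_roll 0.98 [385. 124.  89.  87.]
masking_roll 0.92 [246. 172.  57.  97.]
sloping_holder 0.77 [259. 159.  92. 110.]
0.005 10437 [559.8 350.  199.3 199.4  29.6]
0.015 606 [567.  355.7 131.6 107.1  71.9]
0.035 255 [584.  352.9 111.3  42.5  71.9]
0.045 1170 [580.5 353.6 113.   47.7  74.4]
0.055 1250 [577.1 352.3 116.8  50.2  72. ]
0.065 607 [571.9 354.  103.   45.2  73.2]
0.075 818 [570.7 353.2 103.2  42.3  76.3]
0.085 173 [556.4 359.1  97.5  31.1  72.2]
0.095 274 [551.7 360.9  95.7  31.2  72.2]
0.105 498 [547.  362.   88.6  31.3  72.2]
0.115 1241 [543.3 363.4  75.5  30.1  71.8]
0.125 713 [543.5 363.6  48.7  20.   72.4]
```

View pics/w1.png

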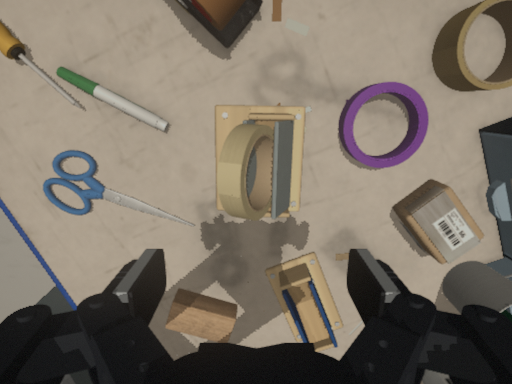

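```bash
python3 - <<'E'
from h import *
d=np.load('w1.npz'); w=d['w'].reshape(-1,3); im=d['im'].reshape(-1,3).astype(int)
k=~np.isnan(w[:,0])&(np.hypot(w[:,0]-.555,w[:,1]-.358)<.075)&(w[:,2]>.086); q=w[k]
yaw=np.radians(-18); hx=np.array([np.cos(yaw),np.sin(yaw),0]); hy=np.array([-hx[1],hx[0],0]); z=np.array([0,0,1.])
for L in (23,25,27):
    t=np.radians(L); n=np.cos(t)*hx+np.sin(t)*z; s=-np.sin(t)*hx+np.cos(t)*z
    print(L,*(np.percentile(q@v,[1,5,50,95,99]).round(4) for v in(n,s,hy)))
t=np.radians(25); n=np.cos(t)*hx+np.sin(t)*z; s=-np.sin(t)*hx+np.cos(t)*z
N,S,Y=q@n,q@s,q@hy
# circle fit on outer rim: points interior in n
from scipy.optimize import least_squares
lo,hi=np.percentile(N,[1,99]); m=(N>lo+.004)&(N<hi-.004)
f=lambda p: np.hypot(Y[m]-p[0],S[m]-p[1])-.0495
r=least_squares(f,[Y.mean(),S.max()-.05],loss='soft_l1',f_scale=.001); print(r.x,np.abs(r.fun).mean())
c=n*(lo+hi)/2+hy*r.x[0]+s*r.x[1]; print('centre',c,'n width',hi-lo)
print('top of roll mid',c+s*.0495,'grip pt',c+s*.028)
d=np.load('w1.npz');w=d['w'].reshape(-1,3)
k=~np.isnan(w[:,0])&(np.hypot(w[:,0]-.5724,w[:,1]-.145)<.09)&(w[:,2]>.045)&(w[:,2]<.065);q=w[k]
print(cv2.minAreaRect(q[:,:2].astype(np.float32)*1000))
E
```

```text
23 [0.409  0.4261 0.5116 0.575  0.5783] [-0.0691 -0.048   0.1348  0.1588  0.1644] [0.4874 0.5027 0.5203 0.5278 0.5513]
25 [0.4069 0.4241 0.5164 0.5784 0.5819] [-0.0837 -0.0626  0.1161  0.1418  0.1481] [0.4874 0.5027 0.5203 0.5278 0.5513]
27 [0.4043 0.4214 0.5206 0.581  0.5849] [-0.0982 -0.0771  0.0973  0.1249  0.1315] [0.4874 0.5027 0.5203 0.5278 0.5513]
[0.47673    0.10389029] 0.013604662320536995
centre [0.53169829 0.32850434 0.30309395] n width 0.175029690147608
top of roll mid [0.51180257 0.33496886 0.34795618] grip pt [0.52044414 0.33216104 0.32847056]
((572.4105834960938, 143.09605407714844), (41.09574890136719, 115.5213851928711), 5.204283714294434)
```

```bash
cat > fit.py <<'E'
from h import *
from scipy.optimize import least_squares
d=np.load('w1.npz'); w=d['w'].reshape(-1,3)
k=~np.isnan(w[:,0])&(np.hypot(w[:,0]-.555,w[:,1]-.358)<.075)&(w[:,2]>.086)&(w[:,2]<.14); q=w[k]
yaw=np.radians(-18); hx=np.array([np.cos(yaw),np.sin(yaw),0]); hy=np.array([-hx[1],hx[0],0]); z=np.array([0,0,1.])
for L in (21,23,25,27):
    t=np.radians(L); n=np.cos(t)*hx+np.sin(t)*z
    print(L,np.percentile(q@n,[1,5,25,50,75,95,99]).round(4))
t=np.radians(25); n=np.cos(t)*hx+np.sin(t)*z; s=-np.sin(t)*hx+np.cos(t)*z
N,S,Y=q@n,q@s,q@hy
lo,hi=np.percentile(N,[1,99]); m=(N>lo+.004)&(N<hi-.004)
f=lambda p: np.hypot(Y[m]-p[0],S[m]-p[1])-.0495
r=least_squares(f,[Y.mean(),S.max()-.05],loss='soft_l1',f_scale=.001); print(r.x,np.median(np.abs(r.fun)))
c=n*(lo+hi)/2+hy*r.x[0]+s*r.x[1]; print('centre',c,'n width',hi-lo)
print('top',c+s*.0495,'grip',c+s*.028)
E
python3 fit.py
```

```text
21 [0.4062 0.4077 0.4144 0.4225 0.4296 0.4317 0.4326]
23 [0.4047 0.4061 0.4128 0.4209 0.4281 0.4294 0.4299]
25 [0.4027 0.404  0.4108 0.4188 0.426  0.4267 0.4271]
27 [0.3999 0.4015 0.4081 0.4161 0.4229 0.4239 0.4244]
[ 0.51316737 -0.10858973] 0.0003653623268691439
centre [0.55980946 0.35768299 0.07691051] n width 0.02440617892515423
top [0.53991373 0.3641475  0.12177274] grip [0.54855531 0.36133968 0.10228713]
```

Emit:
play_rows:
  plan:
    - [70,[0.0075,-0.04,0.05],0.006]
    - [70,[0.0075,-0.04,0.13],0.006]
    - [70,[0.0075,-0.04,0.21],0.006]
    - [70,[0.0075,-0.04,0.29],0.006]
    - [70,[0.0075,-0.04,0.35],0.006]
    - [70,[0.0075,-0.04,0.39],0.006]
    - [70,[0.0075,-0.04,0.415],0.006]
    - [70,[0.0075,-0.04,0.415],0.006]

```text
time_s: 3.0
eef_pos: [0.5451, 0.3627, 0.0842]
eef_rot: [-0.0, 0.807, 0.591, -0.001]
wrist_force: [0.2, 1.1, -0.1]
opening: 0.818
grasp_force: 0.0
```

```bash
python3 - <<'E'
from look import *
o,p,w=look('w2'); print(o['wrist_force'],o['opening'])
s=camera('scene'); im=s['image'][120:240,100:300]; im=cv2.resize(im,(600,360),interpolation=cv2.INTER_CUBIC); cv2.imwrite('pics/s2.png',im[...,::-1])
E
```

```text
3.0 [0.5451 0.3627 0.0842] ytool [ 0.9533 -0.3021 -0.0016] z [-0.002 -0.001 -1.   ]
[ 0.19422881  1.07539725 -0.11346367] 0.8184195291752868
```

View pics/w2.png

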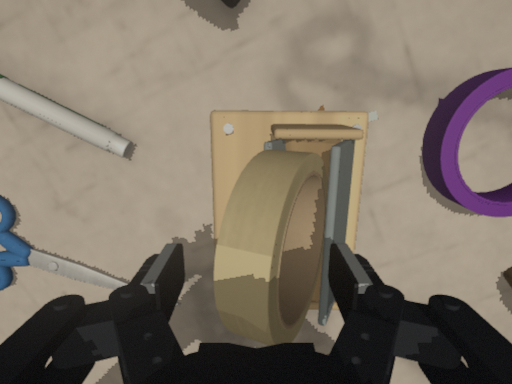

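```bash
sed -e "s/'w1.npz'/'w2.npz'/" fit.py > f2.py; cat >> f2.py <<'E'
q2=w[~np.isnan(w[:,0])]-c; N,S,Y=q2@n,q2@s,q2@hy; r=np.hypot(Y,S)
m=(abs(N-.0125)<.0015)&(r<.056)&(S>0); print('face radii',np.percentile(r[m],[1,5,25,75,95,99]).round(4),m.sum())
m=(abs(N)<.008)&(r<.047)&(S>0); print('inner wall',np.percentile(r[m],[1,5,25,50,75,95]).round(4),m.sum())
E
python3 f2.py
```

```text
21 [0.3766 0.3836 0.4103 0.4217 0.4301 0.4622 0.4769]
23 [0.3759 0.3824 0.4087 0.4201 0.4284 0.4604 0.4754]
25 [0.3745 0.3808 0.4066 0.418  0.4262 0.458  0.4733]
27 [0.3726 0.3787 0.404  0.4154 0.4233 0.4551 0.4706]
[ 0.51340431 -0.10895921] 0.0009333997662622356
centre [0.56784262 0.35532199 0.08040564] n width 0.09879538700992468
top [0.5479469  0.3617865  0.12526787] grip [0.55658847 0.35897868 0.10578225]Traceback (most recent call last):
  File "f2.py", line 17, in <module>
    m=(abs(N-.0125)<.0015)&(r<.056)&(S>0); print('face radii',np.percentile(r[m],[1,5,25,75,95,99]).round(4),m.sum())
                                                              ~~~~~~~~~~~~~^^^^^^^^^^^^^^^^^^^^^^^^
    return _quantile_unchecked(
        a, q, axis, out, overwrite_input, method, keepdims, weights)
    return _ureduce(a,
                    func=_quantile_ureduce_func,
    ...<5 lines>...
                    overwrite_input=overwrite_input,
                    method=method)
    r = func(a, **kwargs)
    result = _quantile(arr,
                       quantiles=q,
    ...<2 lines>...
                       out=out,
                       weights=wgt)
    slices_having_nans = np.isnan(arr[-1, ...])
                                  ~~~^^^^^^^^^
IndexError: index -1 is out of bounds for axis 0 with size 0
```

View pics/s2.png

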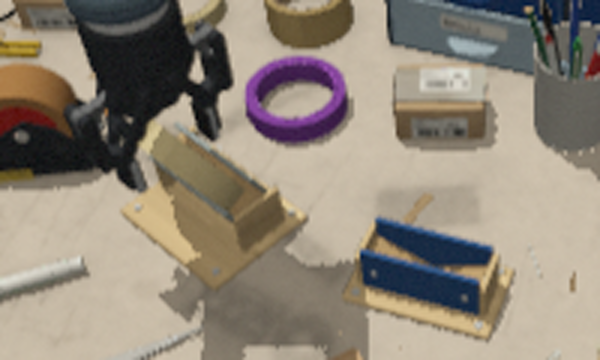

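```bash
cat >> fit.py <<'E'
for f in ('w1.npz','w2.npz'):
    w=np.load(f)['w'].reshape(-1,3)
    q2=w[~np.isnan(w[:,0])]-c; N,S,Y=q2@n,q2@s,q2@hy; r=np.hypot(Y,S)
    for nm,m in (('face',(abs(N-.0125)<.002)&(r<.056)&(S>-.003)),('wall',(abs(N)<.008)&(r<.054)&(S>0))):
        if m.sum(): print(f,nm,m.sum(),np.percentile(r[m],[1,5,15,25,50,75,95,99]).round(4))
E
python3 fit.py|tail -4
```

```text
w1.npz face 872 [0.038  0.0391 0.0402 0.0413 0.0447 0.0477 0.0497 0.0504]
w1.npz wall 1423 [0.0479 0.0486 0.0489 0.0491 0.0494 0.0498 0.0505 0.0511]
w2.npz face 2947 [0.0375 0.0389 0.0403 0.0414 0.0449 0.0482 0.05   0.0506]
w2.npz wall 6905 [0.0375 0.0487 0.049  0.0492 0.0496 0.0499 0.0505 0.051 ]
```

Emit:
play_rows:
  plan:
    - [70,[0,-0.0075,-0.022],0.002]
    - [60,[0,-0.0075,-0.022],0.002]
    - [50,[0,-0.0075,-0.022],0.002]
    - [40,[0,-0.0075,-0.022],0.002]
    - [30,[0,-0.0075,-0.022],0.002]
    - [20,[0,-0.0075,-0.022],0.002]
    - [20,[0,-0.0075,-0.022],0.002]
    - [20,[0,-0.0075,-0.022],0.002]

```text
time_s: 3.9
eef_pos: [0.5462, 0.3634, 0.0971]
eef_rot: [0.002, 0.809, 0.588, 0.003]
wrist_force: [-0.2, -3.4, 11.4]
opening: 0.362
grasp_force: 54.8
```

```bash
python3 - <<'E'
from look import *
o,p,w=look('w3'); print(o['wrist_force'],o['opening'],o['grasp_force'])
E
```

```text
3.9 [0.5462 0.3634 0.0971] ytool [ 0.9509 -0.3093  0.0057] z [ 0.006  0.    -1.   ]
[-0.16993068 -3.43333792 11.44970861] 0.3618963595340031 54.78127669310197
```

View pics/w3.png

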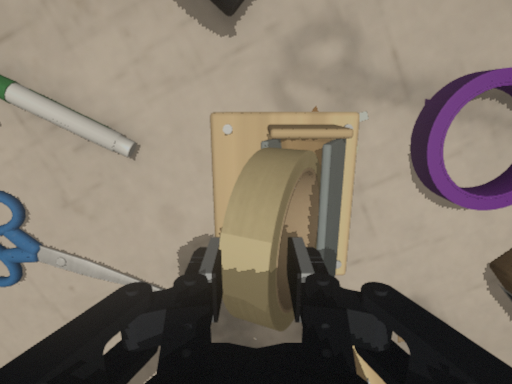

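Emit:
play_rows:
  plan:
    - [20,[0,-0.005,-0.011],0]
    - [20,[0,-0.011,-0.023],0]
    - [20,[0,-0.016,-0.034],0]
    - [20,[0,-0.021,-0.045],0]
    - [20,[0,-0.027,-0.057],0]
    - [20,[0,-0.032,-0.068],0]
    - [20,[0,-0.032,-0.068],0]

```text
time_s: 4.65
eef_pos: [0.5347, 0.3668, 0.1233]
eef_rot: [0.002, 0.809, 0.588, 0.003]
wrist_force: [5.6, -3.8, 3.1]
opening: 0.358
grasp_force: 55.7
```

```bash
cat > rollfit.py <<'E'
from look import *
from scipy.optimize import least_squares
def rollfit(o,p,w,axis_yaw):
    # roll pose in view of the wrist camera: pick roll mask, fit cylinder (centre, tilt)
    ds=masks_of(p,'masking_roll'); im=p['image'].astype(int)
    for d in ds[:3]: print('  mask',round(d['conf'],2),np.round(d['rect']))
    d=[d for d in ds if 150<d['rect'][0]<350 and d['rect'][1]>130][0]
    m=cv2.erode(d['mask'].astype(np.uint8),np.ones((3,3)))>0
    q=w[m]; q=q[~np.isnan(q[:,0])&(q[:,2]<o['eef_pos'][2]+.05)]
    def res(x,full=False):
        c=x[:3]; t,yw=x[3],x[4]; hx=np.array([np.cos(yw),np.sin(yw),0]); n=np.cos(t)*hx+np.sin(t)*np.array([0,0,1])
        v=q-c; N=v@n; r=np.linalg.norm(v-np.outer(N,n),axis=1)
        dr=np.maximum(r-.0495,.0385-r); dn=np.abs(N)-.0125   # sdf of ring section
        return np.where((dr>0)&(dn>0),np.hypot(dr,dn),np.maximum(dr,dn))
    best=None
    for t0 in (0,.2,.45):
        hx=np.array([np.cos(axis_yaw),np.sin(axis_yaw)]);c0=np.r_[o['eef_pos'][:2]+hx*.044*np.sin(t0),o['eef_pos'][2]+.019-.04]
        r=least_squares(res,np.r_[c0,t0,axis_yaw],loss='soft_l1',f_scale=.001,x_scale=[.01,.01,.01,.1,.1])
        if best is None or r.cost<best.cost: best=r
    x=best.x; print('roll c',x[:3].round(4),'lean deg',np.degrees(x[3]).round(1),'yaw',np.degrees(x[4]).round(1),'res',np.median(abs(best.fun)).round(5),len(q)); return x
if __name__=='__main__':
    n=sys.argv[1]; o,p,w=look(n); print(o['wrist_force'].round(1),o['opening'],o['grasp_force'])
    rollfit(o,p,w,np.radians(float(sys.argv[2])))
E
python3 rollfit.py w4 -18
```

```text
4.65 [0.5347 0.3668 0.1233] ytool [ 0.9508 -0.3096  0.0072] z [ 0.008  0.    -1.   ]
[ 5.6 -3.8  3.1] 0.3576959861305737 55.68287642206997
  mask 0.98 [269. 241. 101. 183.]
  mask 0.83 [461. 136. 102. 126.]
roll c [0.5478 0.3611 0.1028] lean deg 24.3 yaw -17.8 res 0.00034 12684
```

View pics/w4.png

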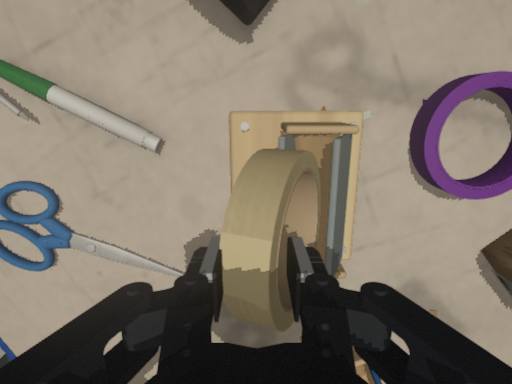

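Emit:
play_rows:
  plan:
    - [20,[0,0.01,-0.008],0]
    - [20,[0,0.02,-0.012],0]
    - [20,[0,0.03,-0.015],0]
    - [20,[0,0.04,-0.018],0]
    - [20,[0,0.05,-0.02],0]
    - [20,[0,0.05,-0.02],0]

```text
time_s: 5.35
eef_pos: [0.551, 0.3611, 0.1297]
eef_rot: [0.0, 0.809, 0.588, 0.001]
wrist_force: [3.8, -1.8, 4.0]
opening: 0.294
grasp_force: 59.4
```

```bash
python3 rollfit.py w5 -18
```

```text
5.35 [0.551  0.3611 0.1297] ytool [ 9.509e-01 -3.095e-01  9.000e-04] z [ 0.001  0.    -1.   ]
[ 3.8 -1.8  4. ] 0.29382967226546886 59.40540298295673
  mask 0.98 [262. 235.  71. 176.]
  mask 0.74 [451. 135. 122. 123.]
roll c [0.5582 0.3575 0.1032] lean deg 12.1 yaw -18.3 res 0.00036 9558
```

Emit:
play_rows:
  plan:
    - [20,[0,0.01,-0.003],0]
    - [20,[0,0.02,-0.006],0]
    - [20,[0,0.03,-0.008],0]
    - [20,[0,0.04,-0.01],0]
    - [20,[0,0.05,-0.011],0]
    - [20,[0,0.05,-0.011],0]

```text
time_s: 6.05
eef_pos: [0.5669, 0.3554, 0.1325]
eef_rot: [-0.002, 0.809, 0.588, -0.003]
wrist_force: [-5.4, 0.7, 1.4]
opening: 0.268
grasp_force: 59.0
```

```bash
python3 rollfit.py w6 -18
```

```text
6.05 [0.5669 0.3554 0.1325] ytool [ 0.951  -0.3091 -0.0059] z [-0.006 -0.    -1.   ]
[-5.4  0.7  1.4] 0.26809608927094325 58.98260749527253
  mask 0.89 [438. 132. 135. 124.]
  mask 0.73 [258. 231.  56. 175.]
roll c [0.5686 0.3536 0.1029] lean deg 0.5 yaw -18.3 res 0.00037 8306
```

Emit:
play_rows:
  plan:
    - [20,[0,-0.008,-0.016],0]
    - [20,[0,-0.016,-0.034],0]
    - [20,[0,-0.025,-0.055],0]
    - [20,[0,-0.032,-0.08],0]
    - [20,[0,-0.035,-0.11],0]
    - [20,[0,-0.035,-0.14],0]
    - [20,[0,-0.035,-0.17],0]
    - [20,[0,-0.035,-0.18],0]
    - [20,[0,-0.035,-0.18],0]

```text
time_s: 7.05
eef_pos: [0.5565, 0.3596, 0.207]
eef_rot: [0.0, 0.809, 0.588, 0.001]
wrist_force: [0.1, -0.3, -1.1]
opening: 0.27
grasp_force: 59.5
```

```bash
python3 rollfit.py w7 -18
```

```text
7.05 [0.5565 0.3596 0.207 ] ytool [ 0.951  -0.3092  0.0015] z [ 0.002  0.001 -1.   ]
[ 0.1 -0.3 -1.1] 0.27026117588943877 59.47795882890205
  mask 0.82 [408. 128. 103.  96.]
  mask 0.8 [258. 229.  54. 170.]
roll c [0.5564 0.3586 0.1774] lean deg 1.8 yaw -18.5 res 0.00037 8230
```

Emit:
play_rows:
  plan:
    - [20,[-0.03,0.012,-0.01],-0.007]
    - [20,[-0.1,0.04,-0.03],-0.02]
    - [20,[-0.18,0.07,-0.033],-0.035]
    - [20,[-0.27,0.105,-0.033],-0.05]
    - [20,[-0.36,0.14,-0.033],-0.067]
    - [20,[-0.45,0.175,-0.033],-0.085]
    - [20,[-0.54,0.21,-0.033],-0.1]
    - [20,[-0.62,0.24,-0.033],-0.115]
    - [20,[-0.67,0.258,-0.033],-0.126]
    - [20,[-0.689,0.265,-0.033],-0.129]

```text
time_s: 8.15
eef_pos: [0.5712, 0.0625, 0.2181]
eef_rot: [-0.0, 0.675, 0.738, -0.001]
wrist_force: [-0.4, 1.2, -1.7]
opening: 0.266
grasp_force: 59.5
```

```bash
cat > st.py <<'E'
from rollfit import *
n=sys.argv[1]
o,p,w=look(n); im=p['image'].astype(int)
rollfit(o,p,w,np.radians(5.2))
q=w.reshape(-1,3); c=im.reshape(-1,3)
for nm,m in (('rimz',(q[:,2]>.048)&(q[:,2]<.062)),('blue',(c[:,2]>c[:,0]+25)&(q[:,2]>.048)&(q[:,2]<.06))):
    k=m&(np.hypot(q[:,0]-.5724,q[:,1]-.144)<.08); a=q[k]
    r=cv2.minAreaRect(a[:,:2].astype(np.float32)*1000); print(nm,k.sum(),np.round(r[0]+r[1]+(r[2],),1),np.median(a[:,2]))
    if nm=='blue':
        th=np.radians(5.2); u=np.array([np.cos(th),np.sin(th)]); d=(a[:,:2]-[.5724,.144])@u
        print(np.histogram(d*1000,bins=np.arange(-30,31,3)))
k=(q[:,2]>.005)&(q[:,2]<.02)&(np.hypot(q[:,0]-.5724,q[:,1]-.144)<.085); r=cv2.minAreaRect(q[k][:,:2].astype(np.float32)*1000); print('base',k.sum(),np.round(r[0]+r[1]+(r[2],),1))
E
python3 st.py w8
```

```text
8.15 [0.5712 0.0625 0.2181] ytool [ 0.996   0.0889 -0.0014] z [-0.001 -0.    -1.   ]
  mask 0.79 [256. 233.  50. 171.]
roll c [0.5709 0.0614 0.1885] lean deg 1.5 yaw 4.7 res 0.00037 8221
rimz 1320 [572.5 143.3  41.1 111.    5. ] 0.05508355747967575
blue 937 [572.  143.4  39.6 101.6   5.2] 0.05529460090077637
(array([  0,   0,   0, 266, 215,   0,   0,   0,   0,   0,   0,   0,   0,
         0,   0, 299, 157,   0,   0,   0]), array([-30, -27, -24, -21, -18, -15, -12,  -9,  -6,  -3,   0,   3,   6,
         9,  12,  15,  18,  21,  24,  27,  30]))
base 4236 [572.5 142.5  75.1 131.5   5.2]
```

View pics/w8.png

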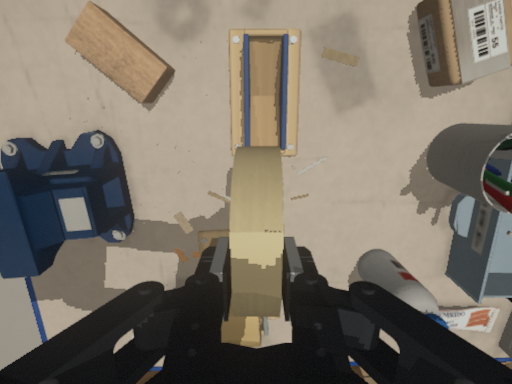

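Emit:
play_rows:
  plan:
    - [20,[0.03,0.004,0],0]
    - [20,[0.08,0.01,0.01],0]
    - [20,[0.13,0.015,0.03],0]
    - [20,[0.17,0.02,0.06],0]
    - [20,[0.195,0.022,0.09],0]
    - [20,[0.203,0.022,0.12],0]
    - [20,[0.203,0.022,0.145],0]
    - [20,[0.203,0.022,0.155],0]
    - [20,[0.203,0.022,0.155],0]

```text
time_s: 9.15
eef_pos: [0.5725, 0.1455, 0.1559]
eef_rot: [-0.001, 0.675, 0.738, -0.001]
wrist_force: [-1.5, 0.6, -0.6]
opening: 0.265
grasp_force: 59.5
```

```bash
python3 st.py w9
```

```text
9.15 [0.5725 0.1455 0.1559] ytool [ 0.9959  0.09   -0.0017] z [-0.002 -0.    -1.   ]
  mask 0.78 [457.   6.  69.  12.]
  mask 0.75 [256. 232.  54. 172.]
roll c [0.5725 0.1445 0.1263] lean deg 1.6 yaw 4.9 res 0.00037 8314
rimz 331 [568.7 180.9  41.4  36.6   6.5] 0.05499793989896459
blue 167 [568.3 185.   39.4  18.7   5.2] 0.05533660540324761
(array([ 0,  0,  0, 73, 32,  0,  0,  0,  0,  0,  0,  0,  0,  0,  0, 37, 25,
        0,  0,  0]), array([-30, -27, -24, -21, -18, -15, -12,  -9,  -6,  -3,   0,   3,   6,
         9,  12,  15,  18,  21,  24,  27,  30]))
base 3631 [572.1 147.8  75.1 120.6   5.2]
```

View pics/w9.png

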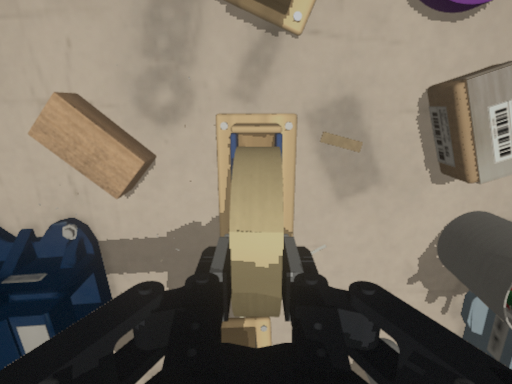

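Emit:
play_rows:
  plan:
    - [20,[-0.004,-0.002,0.015],0]
    - [20,[-0.004,-0.002,0.035],0]
    - [20,[-0.004,-0.002,0.055],0]
    - [20,[-0.004,-0.002,0.075],0]
    - [20,[-0.004,-0.002,0.095],0]
    - [20,[-0.004,-0.002,0.115],0]
    - [20,[-0.004,-0.002,0.13],0]
    - [20,[-0.004,-0.002,0.145],0]
    - [20,[-0.004,-0.002,0.152],0]
    - [20,[-0.004,-0.002,0.152],0]

```text
time_s: 10.25
eef_pos: [0.5721, 0.1446, 0.0958]
eef_rot: [-0.0, 0.674, 0.739, -0.0]
wrist_force: [0.3, 0.0, -1.1]
opening: 0.269
grasp_force: 59.5
```

```bash
python3 rollfit.py w10 5.2
```

```text
10.25 [0.5721 0.1446 0.0958] ytool [ 9.959e-01  9.090e-02 -4.000e-04] z [-0. -0. -1.]
[ 0.3  0.  -1.1] 0.26912241416110516 59.473823244970845
  mask 0.71 [257. 231.  53. 173.]
roll c [0.5745 0.1438 0.0662] lean deg 1.2 yaw 5.1 res 0.00038 8225
```

Emit:
play_rows:
  plan:
    - [20,[0,0,0.003],0]
    - [20,[0,0,0.006],0]
    - [20,[0,0,0.006],0]
    - [20,[0,0,0.006],0]

```text
time_s: 10.75
eef_pos: [0.5729, 0.1445, 0.095]
eef_rot: [0.001, 0.674, 0.739, 0.0]
wrist_force: [-2.1, -1.3, 5.5]
opening: 0.266
grasp_force: 60.3
```

```bash
python3 rollfit.py w11 5.2
```

```text
10.75 [0.5729 0.1445 0.095 ] ytool [0.9958 0.091  0.0015] z [ 0.001 -0.    -1.   ]
[-2.1 -1.3  5.5] 0.2659711420341757 60.29526497006145
  mask 0.66 [259. 231.  52. 173.]
roll c [0.5729 0.1436 0.0654] lean deg 1.6 yaw 4.9 res 0.00037 8311
```

Seated: force has risen to 5.5 N and the centre sits at 65.4 mm. Next I open the fingers and retreat straight up.

Emit:
play_rows:
  plan:
    - [30,[0,0,0.003],0]
    - [40,[0,0,0.003],0]
    - [55,[0,0,0.003],0]
    - [60,[0,0,0],0]
    - [60,[0,0,-0.05],0]
    - [60,[0,0,-0.13],0]
    - [60,[0,0,-0.22],0]
    - [60,[0,0,-0.3],0]
    - [60,[0,0,-0.35],0]
    - [60,[0,0,-0.35],0]

```text
time_s: 11.85
eef_pos: [0.5744, 0.1447, 0.2378]
eef_rot: [0.003, 0.674, 0.739, 0.003]
wrist_force: [-0.1, -1.5, 0.3]
opening: 0.704
grasp_force: 0.0
```

```bash
python3 - <<'E'
from look import *
o,p,w=look('w12'); print(o['grasp_force'],o['opening'],o['wrist_force'])
q=w.reshape(-1,3); k=(q[:,2]>.06)&(q[:,2]<.13)&(np.hypot(q[:,0]-.5724,q[:,1]-.143)<.07); a=q[k]
r=cv2.minAreaRect(a[:,:2].astype(np.float32)*1000); print(k.sum(),np.round(r[0]+r[1]+(r[2],),1),a[:,2].max())
t=a[a[:,2]>.105];print('top',np.percentile(t,[2,50,98],axis=0).round(4))
E
```

```text
11.85 [0.5744 0.1447 0.2378] ytool [0.9958 0.0909 0.0072] z [ 0.007  0.    -1.   ]
0.0 0.7036341250773069 [-0.12228693 -1.47065372  0.2806814 ]
2527 [574.8 145.3  24.3  93.7   5.1] 0.1168283456601043
top [[0.5627 0.116  0.1055]
 [0.5748 0.1466 0.1126]
 [0.587  0.171  0.1156]]
```

View pics/w12.png

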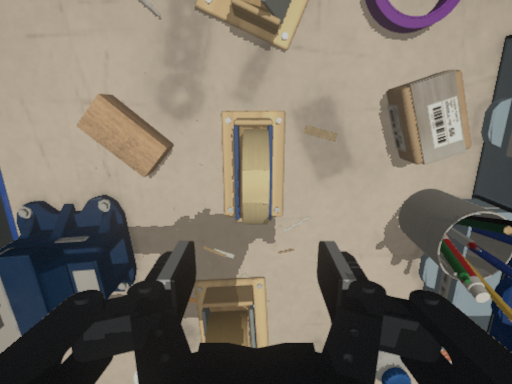

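The roll stands upright in the blue slot (pixel 255,175), with its top at about 115 mm, and the gripper is clear.

```bash
python3 -c "
from bench import *
print(hand_in())"
```

```text
the job is handed in; nothing more can be done
None
```

The masking roll stands fully down in the blue stand, was lowered in the grip before release, and the job is handed in. No verdict came back; I did not re-measure the packing roll or the other objects at the end.

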